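Load the paint jar into the roller track it fits

TASK

Stand the jar of touch-up paint upright on the rollers at the upper end of the wide roller track, the one it fits into (the narrow one is for dust boots). Set it down rather than dropping it, then let go so that it rolls by itself down to the stop, and leave it standing there.

Things in the scene. Friction and masses are not known exactly. Their poses are not given: they have to be found in the camera images.
- paint_jar: upright round jar, black body, pale label, white ribbed screw cap; 56 mm across, 66 mm high, about 0.14 kg. The cap, about 50 mm across, spans the heights 49 to 66 mm: grip it there from above. Origin: centre of its underside, z up along the jar.
- wide_track: wider of two fixed tracks: grey aluminium rails 272 mm long, 76 mm apart, 12 mm higher than the steel rollers between them. Origin: on the table under its middle; x along it, level, from the upper (open) end to the lower end with the stop; z up. The rollers slope down 7 deg (0.122 rad) towards +x. Loading place: x = -0.069, y = 0, roller tops 0.0665 above the table (0.058 at x = 0).
- narrow_track: narrower track, same build, length, slope and axes, but only 52 mm between the rails, so the jar does not fit into it; a black rubber dust boot stands at its stop. Not to be used.
- home (a point): in the wide track: where the centre of the jar's underside lies when the jar stands against the stop (dark steel plate, 27 mm above the rollers); 0.170 m down the slope from the loading place. Axes as wide_track. The rollers (16 mm thick, 21.5 mm apart) turn freely but damped: the jar rolls at about 0.1 m/s and needs about 2 s to the stop.

How it is judged:
On the way:
1. the jar stands upright on the rollers in the upper part of the wide track (contact force between paint_jar and wide_track above 0.1 N and x of paint_jar in the frame of wide_track between -0.12 and -0.02 m and y of paint_jar in the frame of wide_track between -0.02 and 0.02 m and angle between paint_jar's own z axis and vertical below 0.35 rad), for 0.05 s.
At the end, for the whole second after the job is handed in: the jar stands upright (within 0.25 rad of vertical) and at rest on the rollers of the wide track, against the stop: within 15 mm of the home point along and across the track and 8 mm in height (x of paint_jar in the frame of home between -0.015 and 0.015 m and y of paint_jar in the frame of home between -0.015 and 0.015 m and z of paint_jar in the frame of home between -0.008 and 0.008 m and angle between paint_jar's own z axis and vertical below 0.25 rad and linear speed of paint_jar below 0.03 m/s); the robot touches nothing.
It fails at once if the jar is dropped: let go with its underside more than 35 mm above the upper rollers (height (world z) of paint_jar above 0.1 m and contact force between the fingers and paint_jar below 0.05 N).
It fails at once if the jar is carried or pushed along the lower half of the wide track instead of rolling by itself (contact force between the fingers and paint_jar above 0.5 N and x of paint_jar in the frame of wide_track between 0.01 and 0.15 m and y of paint_jar in the frame of wide_track between -0.04 and 0.04 m and z of paint_jar in the frame of wide_track below 0.08 m).
It also fails if it takes over 40 s, if anything falls off the work surface, if the arm or the gripper's body presses on something with over 40 N, if the wrist force passes 120 N, or if a joint passes its speed limit or range.

ROBOT

A 6-joint arm with a two-finger parallel gripper is mounted at the origin on a cart in front of the work surface, level with it; the furniture and walls round the work are solid. World frame = base frame: x ahead of the robot, y to its left, z up, the work surface at z = 0. Lengths are in m, angles in rad, forces in N, time in s.
With the tool pointing down it reaches from about 0.25 to 0.725 m from the base axis. Payload 4 kg.
Tool frame: the origin (TCP) lies midway between the tips of the shut fingers; the grasp point (between the pads) lies 19 mm behind it; z points along the fingers, x is the direction in which the jaws open and shut, and the axes are right-handed (so a half turn about z gives the same grasp; the last joint's range is limited). The gripper opens to 85 mm and grips with 20 to 120 N. Pads are 22 mm wide; open, the fingers measure 114 mm over their backs; the gripper's body (76 mm by 85 mm) begins 54 mm behind the grasp point. The pads swing forward as they close: fully open they stand 13 mm farther back than shut.
Start: joints at [-1.145, 0.241, 0.005, 1.335, 0, 1.571], TCP at [0.207, -0.455, 0.192] pointing down, gripper open.
Joint ranges: [-2.72, 2.72], [-1.05, 1.87], [-1.09, 1.28], [-1.99, 2.15], [-1.42, 1.44], [-3.14, 3.14]. Speed limits (rad/s): [2.79, 2.79, 3.14, 3.14, 3.14, 3.14].

INTERFACE

Orientations are given as a unit quaternion [x, y, z, w].
In Python, from workcell import bot, vision, ticket gives the robot as it stands.
- The arm moves only by the tool play_rows, never from a script. Its argument "deltas" is one flat list of numbers, 5 for each row, row after row: the opening, from 0 (shut) to 1 (fully open), then the shift along the tool's x, y, z in units of 60 mm (1.0 is 60 mm), then the turn about the tool's z in degrees. A call has 1 to 12 rows; each row shifts and turns the pose as measured when the row begins, along the tool's axes as they then stand; what a row does not reach is not made up. A row lasts 1/8 s, in which the tool goes at most 62.5 mm and 10.7 degrees, less where a joint would pass 70% of its speed; a pose out of reach is approached as far as the arm can. A call is refused whole if a number of a shift passes 1 or a number of a turn 10.7, either way. A call with a gripper value outside its range is refused whole. The fingers move at their own pace and stop on an object; the grip force is fixed at half the most. Time passes only in rows, so rows that do not move let the fingers close. It gives the time, the measured TCP pose, the force and the opening at its end, in the units of the state.
- bot.get_obs(): the state, without advancing time (a new reading comes with each control period).
- vision.camera(name): name is "scene" or "top" or "wrist"; returns a dict with "color" (480x640x3 uint8, blue, green, red), "intrinsics" (3x3 intrinsics, pixels), "rvec" (rotation vector, rad) and "tvec" (3), from world to camera coordinates, as OpenCV has them. Camera axes: x right, y down, z forward; pixel columns grow to the right and rows downward; lengths in m; the calibration is good to about 2 mm. The wrist camera is an equidistant fisheye: a pixel r from the principal point sees the ray r / f radians off the axis. A picture is of the moment at which its call begins. There is no depth.
- ticket.job_done(): hands the job in, once; it reports no verdict.
The state is a dict: "clock": time; "joint_pos": joint angles; "joint_vel": joint speeds; "tau": joint torques, N m; "eef_pos": TCP position; "tool_rot": TCP orientation; "ft_force": force on the tool from outside, world axes, zero at the start; "ft_torque": the same for the moment, N m; "grip_width": finger opening in m.
Only numpy, scipy, OpenCV 4.12 (cv2) and the standard library are available. Lean on these libraries where they do the work, as an engineer would, in place of code of your own. Each camera call takes 0.05 s, during which the arm holds its last target. There are 200 camera calls.

## Working session

There is one attempt and no reset: what is moved stays moved. The work goes in short steps, Python scripts to look and compute and a tool call to move; the robot and the scene stay as the last step left them, time stands still between calls to the robot, and variables do not carry over. Pictures are saved under pics/ and viewed, about 8 in all and at most 12, crops included, and the job is handed in when it is done.

Besides the shell and the picture viewer there is one more tool, called by a JSON object that holds its "op" and its "data". play_rows: Moves the arm, as the interface text tells. Its arguments: {"type":"object","properties":{"deltas":{"type":"array"}},"required":["deltas"]}

```bash
mkdir -p pics; cat > h.py <<'E'
import numpy as np, cv2
from workcell import bot, vision, ticket
def cam(n,save=None):
    c=vision.camera(n)
    if save: cv2.imwrite(f'pics/{save}.png',c['color'])
    return c
def ray(c,u,v,fish=False):
    K=np.array(c['intrinsics'],float).reshape(3,3);R=cv2.Rodrigues(np.array(c['rvec'],float))[0];t=np.array(c['tvec'],float).ravel()
    p=np.array([[[u,v]]],float)
    if fish:
        n=cv2.fisheye.undistortPoints(p,K,np.zeros(4))[0,0]
    else: n=cv2.undistortPoints(p,K,None)[0,0]
    d=R.T@np.array([n[0],n[1],1.]);return -R.T@t,d/np.linalg.norm(d)
def hit(c,u,v,z,fish=False):
    o,d=ray(c,u,v,fish);return o+d*(z-o[2])/d[2]
E
python3 - <<'E'
from h import *
a=cam('scene','s0');b=cam('top','t0')
o=bot.get_obs();print(o['clock'],o['eef_pos'],o['tool_rot'],o['grip_width'],o['joint_pos'])
for c in(a,b):print(c['intrinsics'],ray(c,320,240))
E
```

```text
0.1 [ 0.20624845 -0.45477809  0.19089223] [ 8.40527892e-01 -5.41767443e-01 -7.89514944e-04 -5.26945233e-04] 0.08508039383750826 [-1.14504450e+00  2.41358644e-01  3.86071004e-03  1.33519657e+00
  3.04200047e-05  1.57082931e+00]
[[484.29024327   0.         321.67726424]
 [  0.         484.29024327 242.87372119]
 [  0.           0.           1.        ]] (array([-0.08727946,  0.76504284,  0.51653241]), array([ 0.5960131 , -0.69759037, -0.39766324]))
[[561.28829967   0.         319.37276027]
 [  0.         561.28829967 240.33541504]
 [  0.           0.           1.        ]] (array([ 0.47068702, -0.00727731,  1.09956551]), array([ 0.09682282,  0.01296909, -0.99521713]))
```

View pics/t0.png

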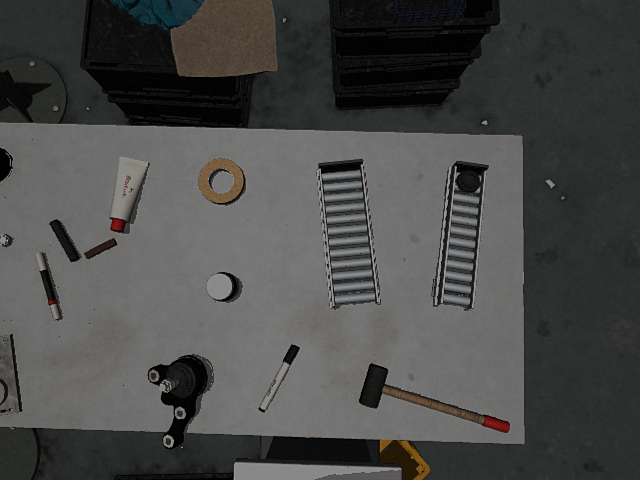

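View pics/s0.png

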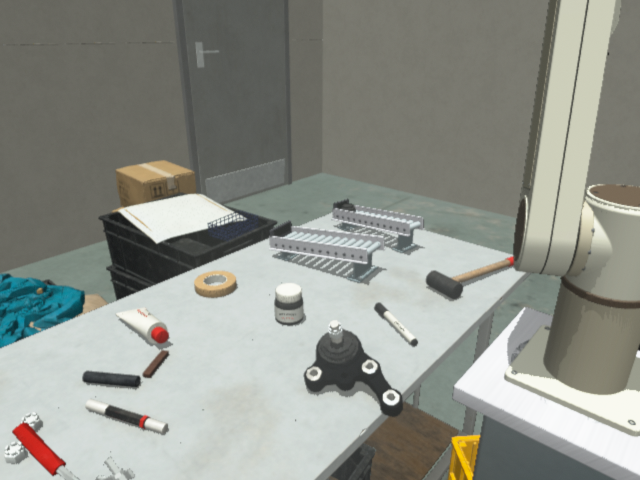

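The top view shows the jar cap at about (221,287). The wide track has its stop at about (341,162) and its open end at about (357,304), nearer the robot. The narrow track is to the right and has the boot at (467,180). The scene view agrees, with the jar upright at (288,303).

```bash
python3 - <<'E'
from h import *
from scipy.spatial.transform import Rotation as Ro
c=cam('top');im=c['color'];g=cv2.cvtColor(im,cv2.COLOR_BGR2GRAY)
def big(mask,x0,y0,x1,y1):
    m=np.zeros_like(mask);m[y0:y1,x0:x1]=mask[y0:y1,x0:x1]
    return max(cv2.findContours(m,cv2.RETR_EXTERNAL,cv2.CHAIN_APPROX_NONE)[0],key=cv2.contourArea)
print('gray table',g[230,280],'cap',g[287,220])
cap=big((g>205).astype(np.uint8),195,262,250,312)
(u,v),r=cv2.minEnclosingCircle(cap);print('cap',u,v,r,hit(c,u,v,.066),'diam',2*r/561*1.05)
s=cam('scene');h=cv2.cvtColor(s['color'],cv2.COLOR_BGR2GRAY)
cv2.imwrite('pics/crop1.png',np.hstack([cv2.resize(im[145:320,300:400],None,fx=3.2,fy=3.2,interpolation=cv2.INTER_CUBIC),cv2.resize(im[255:320,190:255],(400,560),interpolation=cv2.INTER_CUBIC)]))
# rail corners coarse: stop end / open end
for n,p,z in (('openL',(330,306),.087),('openR',(380,303),.087),('stopL',(318,166),.055),('stopR',(364,164),.055)):
    print(n,hit(c,*p,z))
E
```

```text
gray table 118 cap 138Traceback (most recent call last):
  File "<stdin>", line 8, in <module>
  File "<stdin>", line 6, in big
ValueError: max() iterable argument is empty
```

```bash
python3 - <<'E'
from h import *
c=cam('top');im=c['color'];g=cv2.cvtColor(im,cv2.COLOR_BGR2GRAY)
m=np.zeros_like(g);m[265:310,200:250]=(g[265:310,200:250]>128)
print(g[287,200:245])
cs=cv2.findContours(m,cv2.RETR_EXTERNAL,cv2.CHAIN_APPROX_NONE)[0]
cap=max(cs,key=cv2.contourArea)
(u,v),r=cv2.minEnclosingCircle(cap);print('cap',u,v,r,hit(c,u,v,.066),'diam',2*r/561*1.04)
cv2.imwrite('pics/crop1.png',cv2.resize(im[145:320,300:400],None,fx=3.4,fy=3.4,interpolation=cv2.INTER_CUBIC))
for n,p,z in (('openL',(330,306),.087),('openR',(380,303),.087),('stopL',(318,166),.055),('stopR',(364,164),.055)):
    print(n,hit(c,*p,z))
E
```

```text
[114 115 113 115 117 112 104 143 138 137 138 136 138 138 136 137 137 138
 138 136 138 135 136 137 138 136 137 138 137 136 142 143  24  24   0   2
   8  31  27  50  56  54  74 124 120]
cap 218.5625 285.875 12.637624740600586 [0.48126572 0.19025979 0.066     ] diam 0.046856077469606454
openL [ 0.45092404 -0.01543994  0.087     ]
openR [ 0.45888536 -0.10479203  0.087     ]
stopL [0.71298736 0.01420567 0.055     ]
stopR [ 0.71914484 -0.07274349  0.055     ]
```

View pics/crop1.png

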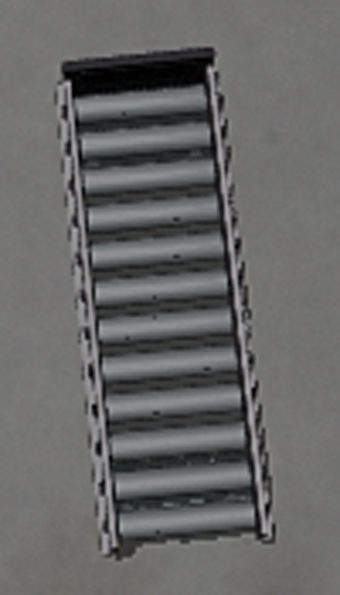

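The rails are clear in this crop. The inner ends of the rail tops are at about (319,170) and (362,165) by the stop, and (333,306) and (378,303) at the open end. I'll set off towards the jar, turning first to keep joint 6 in range.

{"op": "play_rows", "data": {"deltas": [1, 0, 0, 0, -10, 1, 0, 0, 0, -10, 1, 0, 0, 0, -10, 1, -0.21, -0.95, 0, 0, 1, -0.21, -0.95, 0, 0, 1, -0.21, -0.95, 0, 0, 1, -0.21, -0.95, 0, 0, 1, -0.21, -0.95, 0, 0, 1, -0.21, -0.95, 0, 0, 1, -0.21, -0.95, 0, 0, 1, -0.21, -0.95, 0, 0]}}

```text
clock: 1.58
eef_pos: [0.3874, -0.0135, 0.1906]
tool_rot: [0.953, -0.302, 0.001, -0.002]
ft_force: [1.6, -0.6, -0.7]
grip_width: 0.0854
```

```bash
cat >> h.py <<'E'
from scipy.spatial.transform import Rotation as Ro
def go(target):
    o=bot.get_obs();R=Ro.from_quat(o['tool_rot']).as_matrix()
    print('t',round(o['clock'],2),'tcp',np.round(o['eef_pos'],4),'yaw',np.degrees(np.arctan2(R[1,0],R[0,0])).round(1),'tilt z',R[:,2].round(3),'j',np.degrees(o['joint_pos']).round(1),'F',np.round(o['ft_force'],1),'w',round(o['grip_width'],4))
    print('delta units',np.round(R.T@(np.array(target)-o['eef_pos'])/.06,3))
E
python3 - <<'E'
from h import *
go([.481,.19,.19])
c=cam('top')
o=(hit(c,332.9,306.2,.087)+hit(c,377.9,302.9,.087))/2;s=(hit(c,319.1,170,.054)+hit(c,362.4,165,.054))/2
print('open',o,'stop',s,np.linalg.norm((s-o)[:2]))
e=(s-o)[:2];e/=np.linalg.norm(e);print('yaw',np.degrees(np.arctan2(e[1],e[0])),'load',o[:2]+e*.067,'widths',np.linalg.norm(hit(c,332.9,306.2,.087)-hit(c,377.9,302.9,.087)))
E
```

```text
t 1.57 tcp [ 0.3874 -0.0135  0.1906] yaw -35.2 tilt z [ 0.003  0.003 -1.   ] j [ -2.1   0.9 -14.9  74.    0.2 123.1] F [ 1.6 -0.6 -0.7] w 0.0854
delta units [-0.679 -3.671  0.022]
open [ 0.45483697 -0.06083795  0.087     ] stop [ 0.71146917 -0.02895168  0.054     ] 0.25860552498634376
yaw 7.082640372572471 load [ 0.52132572 -0.0525768 ] widths 0.08081122792287192
```

{"op": "play_rows", "data": {"deltas": [1, -0.17, -0.92, 0, 0, 1, -0.17, -0.92, 0, 0, 1, -0.17, -0.92, 0, 0, 1, -0.17, -0.92, 0, 0, 1, 0, 0, 0, 0]}}

```text
clock: 2.25
eef_pos: [0.483, 0.2034, 0.1914]
tool_rot: [0.955, -0.296, 0.001, -0.004]
ft_force: [-0.9, 0.6, 0.6]
grip_width: 0.0854
```

```bash
python3 - <<'E'
from h import *
go([.481,.19,.19])
c=cam('wrist','w1');print(c['intrinsics'])
K=np.array(c['intrinsics']);R=cv2.Rodrigues(np.array(c['rvec']))[0]
X=R@np.array([.481,.19,.066])+np.array(c['tvec']).ravel();th=np.arctan2(np.hypot(X[0],X[1]),X[2]);f=X[:2]/np.hypot(*X[:2])*th;print('expected px',K[0,0]*f[0]+K[0,2],K[1,1]*f[1]+K[1,2])
E
```

```text
t 2.25 tcp [0.483  0.2034 0.1914] yaw -34.4 tilt z [ 0.005  0.007 -1.   ] j [ 22.7  16.2   3.4  76.8   0.2 147.1] F [-0.9  0.6  0.6] w 0.0854
delta units [0.099 0.204 0.021]
[[371.64829954   0.         325.71425507]
 [  0.         371.64829954 233.10493888]
 [  0.           0.           1.        ]]
expected px 332.1258562469802 226.0004335229036
```

View pics/w1.png

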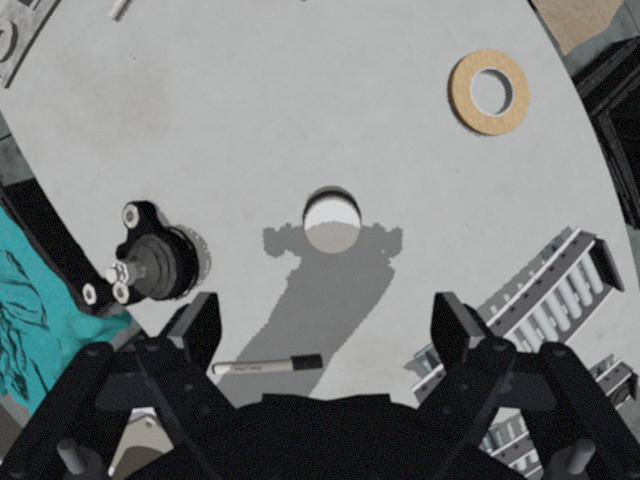

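In the wrist view the cap is centred at about (332,225), against a predicted (332,226), so the jar estimate holds. I'll correct sideways and go down.

{"op": "play_rows", "data": {"deltas": [1, 0.1, 0.2, 0, 0, 1, 0, 0, 0.5, 0, 1, 0, 0, 0.5, 0, 1, 0, 0, 0.4, 0, 1, 0, 0, 0, 0]}}

```text
clock: 2.92
eef_pos: [0.478, 0.1775, 0.1073]
tool_rot: [0.953, -0.302, 0.002, -0.002]
ft_force: [-0.1, -0.6, -0.4]
grip_width: 0.0853
```

```bash
python3 - <<'E'
from h import *
go([.481,.190,.036])
E
```

```text
t 2.92 tcp [0.478  0.1775 0.1073] yaw -35.1 tilt z [ 0.005  0.003 -1.   ] j [ 2.030e+01  1.770e+01 -7.500e+00  6.460e+01  1.000e-01  1.454e+02] F [-0.1 -0.6 -0.4] w 0.0853
delta units [-0.08  -0.192  1.19 ]
```

{"op": "play_rows", "data": {"deltas": [1, -0.08, -0.19, 0, 0, 1, 0, 0, 0, 0, 1, 0, 0, 0, 0, 1, 0, 0, 0, 0]}}

```text
clock: 3.42
eef_pos: [0.4831, 0.1894, 0.1117]
tool_rot: [0.953, -0.303, 0.004, -0.004]
ft_force: [0.3, 0.5, -0.7]
grip_width: 0.0854
```

```bash
python3 - <<'E'
from h import *
go([.481,.190,.036])
E
```

```text
t 3.42 tcp [0.4831 0.1894 0.1117] yaw -35.3 tilt z [ 0.011  0.006 -1.   ] j [ 2.140e+01  1.810e+01 -6.100e+00  6.510e+01  1.000e-01  1.466e+02] F [ 0.3  0.5 -0.7] w 0.0854
delta units [-0.041  0.026  1.262]
```

{"op": "play_rows", "data": {"deltas": [1, -0.02, 0.02, 0.4, 0, 1, 0, 0, 0.4, 0, 1, 0, 0, 0.3, 0, 1, 0, 0, 0, 0, 1, 0, 0, 0, 0]}}

```text
clock: 4.05
eef_pos: [0.4841, 0.1907, 0.0465]
tool_rot: [0.953, -0.302, 0.006, -0.006]
ft_force: [-0.1, -0.5, 0.6]
grip_width: 0.0852
```

```bash
python3 - <<'E'
from h import *
go([.481,.190,.036])
E
```

```text
t 4.05 tcp [0.4841 0.1907 0.0465] yaw -35.2 tilt z [ 0.016  0.007 -1.   ] j [ 2.150e+01  2.160e+01 -1.180e+01  5.570e+01  1.000e-01  1.466e+02] F [-0.1 -0.5  0.6] w 0.0852
delta units [-0.037  0.043  0.174]
```

{"op": "play_rows", "data": {"deltas": [1, -0.03, 0.04, 0.17, 0, 1, 0, 0, 0, 0, 0, 0, 0, 0, 0, 0, 0, 0, 0, 0, 0, 0, 0, 0, 0, 0, 0, 0, 0, 0, 0, 0, 0, 0, 0, 0, 0, 0, 0, 0]}}

```text
clock: 5.05
eef_pos: [0.483, 0.1905, 0.0379]
tool_rot: [0.953, -0.302, 0.008, -0.007]
ft_force: [0.1, 0.4, 0.1]
grip_width: 0.0002
```

```bash
python3 - <<'E'
from h import *
go([.481,.190,.18])
E
```

```text
t 5.05 tcp [0.483  0.1905 0.0379] yaw -35.2 tilt z [ 0.02   0.009 -1.   ] j [ 2.150e+01  2.180e+01 -1.290e+01  5.400e+01  1.000e-01  1.467e+02] F [0.1 0.4 0.1] w 0.0002
delta units [ 0.004 -0.017 -2.368]
```

The fingers shut to 0 mm, so they missed the cap or squeezed it out. I'll look.

```bash
python3 - <<'E'
from h import *
a=cam('wrist');b=cam('scene')
cv2.imwrite('pics/w2.png',np.hstack([cv2.resize(a['color'],(400,300)),cv2.resize(b['color'][220:400,180:420],(400,300))]))
E
```

```text
(no output)
```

View pics/w2.png

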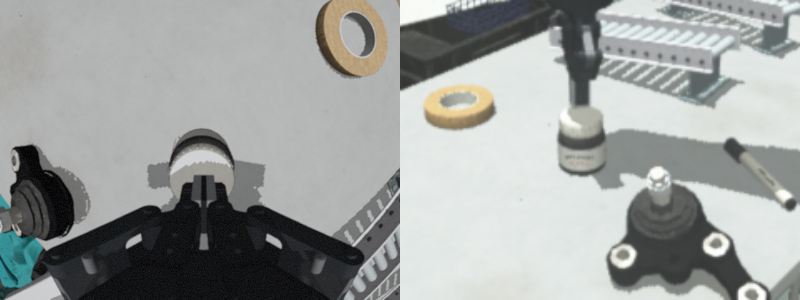

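The jar still stands, with the shut fingers just beside the cap on the robot's side. I'll check the positions across the views.

```bash
python3 - <<'E'
from h import *
import cv2
o=bot.get_obs();P=o['eef_pos'];R=Ro.from_quat(o['tool_rot']).as_matrix()
s=cam('scene');t=cam('top');w=cam('wrist')
def pr(c,X,f=False):
    K=np.array(c['intrinsics']);a=(np.array([[X]],float),np.array(c['rvec'],float).reshape(3,1),np.array(c['tvec'],float).reshape(3,1),K)
    return (cv2.fisheye.projectPoints(a[0],*a[1:],np.zeros(4)) if f else cv2.projectPoints(a[0],*a[1:],None))[0].ravel().round(1)
print('scene hit',hit(s,289,290,.066))
g=P-.019*R[:,2]
for X in (P,g,P-.1*R[:,2],np.array([.481,.190,.066])): print(X.round(3),'scene',pr(s,X),'top',pr(t,X),'wrist',pr(w,X,True))
cv2.imwrite('pics/t2.png',np.hstack([cv2.resize(t['color'][230:340,170:270],(400,440)),cv2.resize(w['color'][160:380,220:420],(400,440))]))
E
```

```text
scene hit [0.47753662 0.19352576 0.066     ]
[0.483 0.191 0.038] scene [288.4 301.3] top [221.3 285.2] wrist [325.2 263.6]
[0.483 0.19  0.057] scene [288.4 292.7] top [219.5 285.2] wrist [325.2 277.8]
[0.481 0.19  0.138] scene [288.3 254.4] top [210.9 285.4] wrist [325.  388.4]
[0.481 0.19  0.066] scene [289.  288.7] top [218.7 286. ] wrist [323.  287.7]
```

View pics/t2.png

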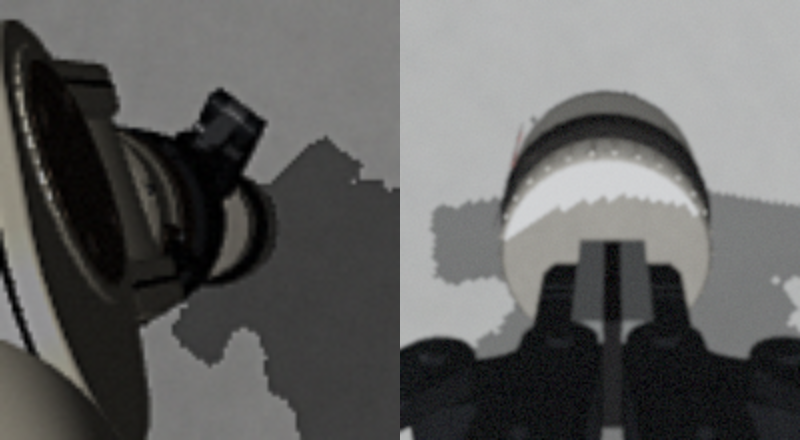

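The shut fingertips are at wrist row 280, where the model puts the grasp point (278) rather than the TCP (264). The jar hasn't moved. The pads therefore appear to have closed above the cap, so the real tips sit higher than reported. I'll open, go 25 mm lower and close, which stays clear of both table and gripper body either way.

{"op": "play_rows", "data": {"deltas": [1, 0, 0, 0, 0, 1, 0, 0, 0, 0, 1, 0, 0, 0, 0, 1, 0, 0, 0, 0, 1, 0, 0, 0, 0, 1, 0, 0, 0.2, 0, 1, 0, 0, 0.2, 0, 1, 0, 0, 0, 0, 1, 0, 0, 0, 0]}}

```text
clock: 6.42
eef_pos: [0.4827, 0.1905, 0.0113]
tool_rot: [0.953, -0.302, 0.007, -0.007]
ft_force: [0.2, -0.6, 0.0]
grip_width: 0.0851
```

```bash
python3 - <<'E'
from h import *
go([.481,.190,.013])
c=cam('wrist');o=bot.get_obs();R=Ro.from_quat(o['tool_rot']).as_matrix()
C,d=ray(c,325.7,233.1,True);print('cam centre',C,'axis',d,'in tool',R.T@(C-o['eef_pos']),R.T@d)
cv2.imwrite('pics/w3.png',cv2.resize(c['color'],(560,420)))
E
```

```text
t 6.42 tcp [0.4827 0.1905 0.0113] yaw -35.2 tilt z [ 0.018  0.008 -1.   ] j [ 2.150e+01  2.370e+01 -1.470e+01  5.050e+01  1.000e-01  1.467e+02] F [ 0.2 -0.6  0. ] w 0.0851
delta units [-0.019  0.023 -0.028]
cam centre [0.51973281 0.24594726 0.19524088] axis [-0.14265131 -0.2205446  -0.96488895] in tool [ 1.59180314e-04 -6.98630165e-02 -1.82778695e-01] [9.31303292e-04 2.78705346e-01 9.60376209e-01]
```

View pics/w3.png

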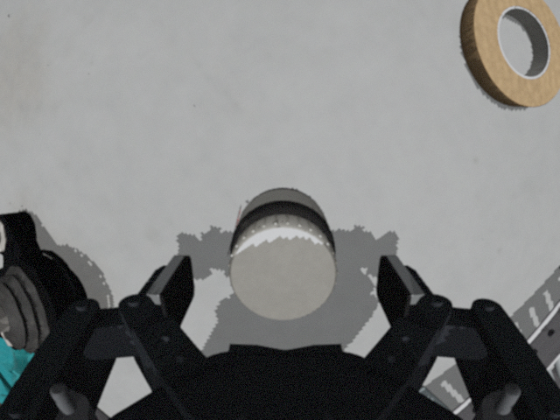

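The cap is now centred between the open pads: cap at x≈282, pads at 192 and 378, in the same rows. I'll close.

{"op": "play_rows", "data": {"deltas": [0, 0, 0, 0, 0, 0, 0, 0, 0, 0, 0, 0, 0, 0, 0, 0, 0, 0, 0, 0, 0, 0, 0, 0, 0]}}

```text
clock: 7.1
eef_pos: [0.4834, 0.1909, 0.0124]
tool_rot: [0.953, -0.302, 0.008, -0.007]
ft_force: [-0.2, 1.3, -0.2]
grip_width: 0.0464
```

Holding at 46 mm. I'll lift a little and check.

{"op": "play_rows", "data": {"deltas": [0, 0, 0, -0.2, 0, 0, 0, 0, -0.2, 0, 0, 0, 0, -0.2, 0, 0, 0, 0, 0, 0, 0, 0, 0, 0, 0]}}

```text
clock: 7.72
eef_pos: [0.4829, 0.1905, 0.0515]
tool_rot: [0.953, -0.302, 0.008, -0.008]
ft_force: [-0.8, -0.0, -1.2]
grip_width: 0.0461
```

```bash
python3 - <<'E'
from h import *
go([.481,.190,.15])
w=cam('wrist');s=cam('scene')
cv2.imwrite('pics/w4.png',np.hstack([cv2.resize(w['color'][180:400,200:440],(400,366)),cv2.resize(s['color'][220:366,210:370],(400,366))]))
E
```

```text
t 7.72 tcp [0.4829 0.1905 0.0515] yaw -35.2 tilt z [ 0.021  0.009 -1.   ] j [ 2.150e+01  2.090e+01 -1.200e+01  5.580e+01  1.000e-01  1.467e+02] F [-0.8 -0.  -1.2] w 0.0461
delta units [-0.002 -0.007 -1.642]
```

View pics/w4.png

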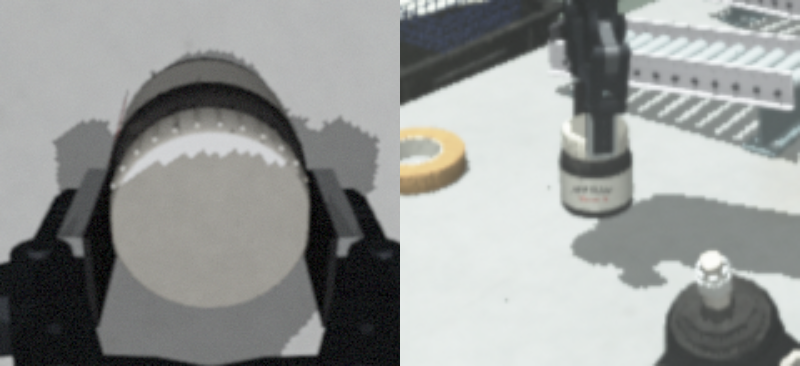

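The jar is in the air, held upright with the pad tips at the cap's lower edge. Its underside is 12 mm below the reported TCP. I'll lift to carrying height, move over the loading place, then turn so the jaws lie across the track.

{"op": "play_rows", "data": {"deltas": [0, 0, 0, -0.5, 0, 0, 0, 0, -0.5, 0, 0, 0, 0, -0.5, 0, 0, 0, 0, -0.5, 0, 0, 0.24, 0.25, 0, 0, 0, 0.48, 0.49, 0, 0, 0, 0.48, 0.49, 0, 0, 0, 0.48, 0.49, 0, 0, 0, 0.48, 0.49, 0, 0, 0, 0.48, 0.49, 0, 0, 0, 0.24, 0.25, 0, 0, 0, 0, 0, 0, 0]}}

```text
clock: 9.32
eef_pos: [0.5177, -0.0623, 0.167]
tool_rot: [0.954, -0.301, 0.003, -0.005]
ft_force: [0.4, 0.8, -0.6]
grip_width: 0.0463
```

{"op": "play_rows", "data": {"deltas": [0, 0, 0, 0, 6, 0, 0, 0, 0, 9, 0, 0, 0, 0, 9, 0, 0, 0, 0, 9, 0, 0, 0, 0, 9, 0, 0, 0, 0, 6, 0, 0, 0, 0, 0]}}

```text
clock: 10.2
eef_pos: [0.5147, -0.0552, 0.164]
tool_rot: [0.742, -0.67, -0.003, -0.004]
ft_force: [0.0, 0.3, -1.6]
grip_width: 0.0464
```

```bash
python3 - <<'E'
from h import *
go([.521,-.0526,.13])
E
```

```text
t 10.2 tcp [ 0.5147 -0.0552  0.164 ] yaw -84.2 tilt z [ 0.001  0.011 -1.   ] j [ -6.5  16.5  -0.2  73.3   0.6 167.6] F [ 0.   0.3 -1.6] w 0.0464
delta units [-0.027 -0.107  0.568]
```

{"op": "play_rows", "data": {"deltas": [0, -0.03, -0.1, 0.3, 0, 0, 0, 0, 0.25, 0, 0, 0, 0, 0, 0, 0, 0, 0, 0, 0]}}

```text
clock: 10.7
eef_pos: [0.52, -0.0506, 0.13]
tool_rot: [0.744, -0.668, -0.004, -0.004]
ft_force: [1.1, 1.0, -1.4]
grip_width: 0.0463
```

```bash
python3 - <<'E'
from h import *
go([.521,-.0526,.082])
w=cam('wrist');t=cam('top')
cv2.imwrite('pics/w5.png',np.hstack([cv2.resize(w['color'],(520,390)),cv2.resize(t['color'][145:340,290:420],(260,390))]))
E
```

```text
t 10.7 tcp [ 0.52   -0.0506  0.13  ] yaw -83.8 tilt z [ 0.     0.011 -1.   ] j [ -6.   18.3  -2.9  68.8   0.7 167.8] F [ 1.1  1.  -1.4] w 0.0463
delta units [ 0.043 -0.011  0.8  ]
```

View pics/w5.png

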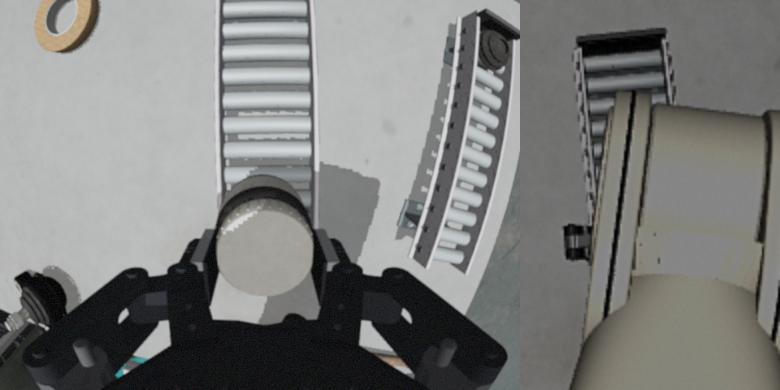

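The jar is at column 265, between rail lines at 218 and 317, and the track runs straight ahead. The centring is within 1–2 mm. I'll lower slowly and watch the force.

{"op": "play_rows", "data": {"deltas": [0, 0.03, 0, 0.25, 0, 0, 0, 0, 0.2, 0, 0, 0, 0, 0.1, 0, 0, 0, 0, 0, 0]}}

```text
clock: 11.3
eef_pos: [0.5203, -0.0526, 0.095]
tool_rot: [0.744, -0.668, -0.003, -0.005]
ft_force: [-0.2, -0.1, -1.7]
grip_width: 0.0464
```

{"op": "play_rows", "data": {"deltas": [0, 0, 0, 0.06, 0, 0, 0, 0, 0, 0]}}

```text
clock: 11.55
eef_pos: [0.5206, -0.0525, 0.0914]
tool_rot: [0.744, -0.668, -0.003, -0.005]
ft_force: [-0.1, -0.3, -0.4]
grip_width: 0.0461
```

```bash
python3 - <<'E'
from h import *
go([.521,-.0526,.082])
E
```

```text
t 11.55 tcp [ 0.5206 -0.0525  0.0914] yaw -83.8 tilt z [ 0.002  0.011 -1.   ] j [ -6.2  20.1  -6.5  63.4   0.7 167.6] F [-0.1 -0.3 -0.4] w 0.0461
delta units [ 0.003 -0.006  0.157]
```

{"op": "play_rows", "data": {"deltas": [0, 0, 0, 0.06, 0, 0, 0, 0, 0, 0]}}

```text
clock: 11.8
eef_pos: [0.521, -0.0525, 0.088]
tool_rot: [0.744, -0.668, -0.003, -0.005]
ft_force: [-0.4, -0.4, -2.6]
grip_width: 0.0463
```

{"op": "play_rows", "data": {"deltas": [0, 0, 0, 0.06, 0, 0, 0, 0, 0, 0]}}

```text
clock: 12.05
eef_pos: [0.5211, -0.0525, 0.0843]
tool_rot: [0.744, -0.668, -0.003, -0.005]
ft_force: [-0.4, 0.2, -0.5]
grip_width: 0.0466
```

{"op": "play_rows", "data": {"deltas": [0, 0, 0, 0.05, 0, 0, 0, 0, 0, 0]}}

```text
clock: 12.3
eef_pos: [0.5211, -0.0524, 0.0811]
tool_rot: [0.744, -0.668, -0.003, -0.005]
ft_force: [-0.1, -0.2, -2.0]
grip_width: 0.0464
```

{"op": "play_rows", "data": {"deltas": [0, 0, 0, 0.05, 0, 0, 0, 0, 0, 0]}}

```text
clock: 12.55
eef_pos: [0.523, -0.0523, 0.0796]
tool_rot: [0.744, -0.668, -0.001, -0.007]
ft_force: [0.6, -0.2, -0.5]
grip_width: 0.0463
```

{"op": "play_rows", "data": {"deltas": [0, 0, 0, 0.04, 0, 0, 0, 0, 0, 0]}}

```text
clock: 12.8
eef_pos: [0.5255, -0.052, 0.0796]
tool_rot: [0.744, -0.668, 0.001, -0.009]
ft_force: [-0.0, -0.3, 0.6]
grip_width: 0.0464
```

```bash
python3 - <<'E'
from h import *
go([.521,-.0526,.079])
w=cam('wrist');s=cam('scene')
cv2.imwrite('pics/w6.png',np.hstack([cv2.resize(w['color'][120:400,180:460],(400,400)),cv2.resize(s['color'][180:300,260:380],(400,400),interpolation=cv2.INTER_CUBIC)]))
E
```

```text
t 12.8 tcp [ 0.5255 -0.052   0.0796] yaw -83.8 tilt z [ 0.013  0.012 -1.   ] j [ -6.1  20.7  -7.6  61.1   0.7 167.6] F [-0.  -0.3  0.6] w 0.0464
delta units [0.001 0.076 0.009]
```

View pics/w6.png

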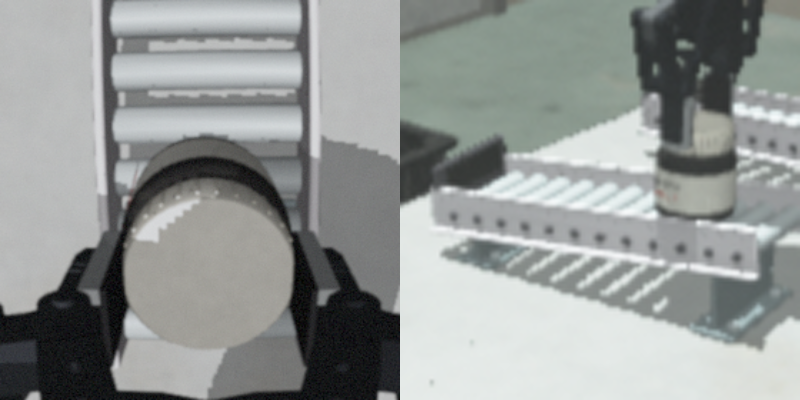

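The tool stopped sinking at z = 0.0796, and Fz rose from about −1.8 to +0.6 N. The jar stands on the rollers between the rails, with the fingers well above them. I'll open fully, let it roll, then rise.

{"op": "play_rows", "data": {"deltas": [1, 0, 0, 0, 0, 1, 0, 0, 0, 0, 1, 0, 0, 0, 0, 1, 0, 0, 0, 0, 1, 0, 0, -0.2, 0, 1, 0, 0, -0.5, 0, 1, 0, 0, -0.6, 0, 1, 0, 0, -0.5, 0, 1, 0, 0, 0, 0, 1, 0, 0, 0, 0, 1, 0, 0, 0, 0, 1, 0, 0, 0, 0]}}

```text
clock: 14.4
eef_pos: [0.5215, -0.0535, 0.1896]
tool_rot: [0.744, -0.668, -0.001, -0.006]
ft_force: [-0.9, 0.3, 0.3]
grip_width: 0.0854
```

{"op": "play_rows", "data": {"deltas": [1, 0, -0.5, 0, 0, 1, 0, -0.7, 0, 0, 1, 0, -0.7, 0, 0, 1, 0, 0, 0, 0, 1, 0, 0, 0, 0, 1, 0, 0, 0, 0, 1, 0, 0, 0, 0, 1, 0, 0, 0, 0, 1, 0, 0, 0, 0, 1, 0, 0, 0, 0, 1, 0, 0, 0, 0, 1, 0, 0, 0, 0]}}

```text
clock: 15.9
eef_pos: [0.632, -0.0414, 0.1865]
tool_rot: [0.744, -0.668, -0.005, -0.003]
ft_force: [-0.8, -0.7, -0.3]
grip_width: 0.0853
```

```bash
python3 - <<'E'
from h import *
go([.521,-.0526,.079])
w=cam('wrist');s=cam('scene')
cv2.imwrite('pics/w7.png',np.hstack([cv2.resize(w['color'],(400,300)),cv2.resize(s['color'][180:300,240:400],(400,300),interpolation=cv2.INTER_CUBIC)]))
E
```

```text
t 15.9 tcp [ 0.632  -0.0414  0.1865] yaw -83.9 tilt z [-0.003  0.012 -1.   ] j [ -4.1  29.8  23.1  83.5   0.7 169.8] F [-0.8 -0.7 -0.3] w 0.0853
delta units [0.011 1.857 1.795]
```

View pics/w7.png

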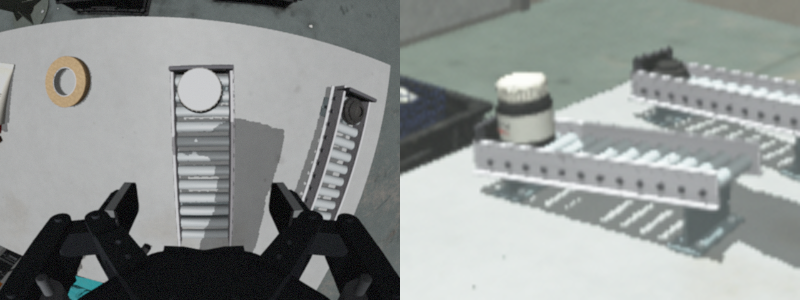

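The jar stands upright against the stop plate, with its cap at (200,90) in the half-size wrist view, midway between the rails. A final check for rest and position, then I'll hand in.

{"op": "play_rows", "data": {"deltas": [1, 0, 0, 0, 0, 1, 0, 0, 0, 0, 1, 0, 0, 0, 0, 1, 0, 0, 0, 0, 1, 0, 0, 0, 0, 1, 0, 0, 0, 0]}}

```text
clock: 16.75
eef_pos: [0.632, -0.0413, 0.1862]
tool_rot: [0.744, -0.668, -0.005, -0.003]
ft_force: [-0.6, 0.3, 0.2]
grip_width: 0.0852
```

```bash
python3 - <<'E'
from h import *
def meas():
    c=cam('wrist');g=cv2.cvtColor(c['color'],cv2.COLOR_BGR2GRAY);m=np.zeros_like(g);m[95:200,270:370]=(g[95:200,270:370]>np.percentile(g[135:150,312:328],5)-15)
    k=max(cv2.findContours(cv2.morphologyEx(m,cv2.MORPH_OPEN,np.ones((9,9))),cv2.RETR_EXTERNAL,cv2.CHAIN_APPROX_NONE)[0],key=cv2.contourArea)
    (u,v),r=cv2.minEnclosingCircle(k);return u,v,r,hit(c,u,v,.111,True).round(4)
print(meas())
s0=cam('scene')['color'].astype(int)
for _ in range(8): vision.camera('scene')
s1=cam('scene')['color'].astype(int)
print('jar diff',np.abs(s1-s0)[200:245,270:310].mean(),'static diff',np.abs(s1-s0)[320:400,300:400].mean());print(meas())
print('expected cap ~',np.array([.521,-.0526])+(.169+.008)*np.array([.992,.123]))
print(ticket.job_done())
E
```

```text
(318.68829345703125, 142.3575897216797, 33.739891052246094, array([ 0.6914, -0.0302,  0.111 ]))
jar diff 0.532962962962963 static diff 0.47
(318.5946960449219, 142.31239318847656, 33.732696533203125, array([ 0.6915, -0.0301,  0.111 ]))
expected cap ~ [ 0.696584 -0.030829]
the job is handed in; nothing more can be done
None
```

The jar was set down on the upper rollers of the wide track and released. It rolled by itself to the stop, and I handed the job in at about 17 s of the 40 s allowed. No verdict was reported.

**Last checks**
- The last pictures show the jar upright against the stop plate and midway between the rails.
- Its cap is about 5 mm from the predicted home position, along the track. The limit is 15 mm.
- Two measurements about half a second apart agreed to 0.1 mm, so it is at rest.
- The gripper is open and touching nothing.

**What failed or disagreed**
- **First grasp missed:** the fingers shut just above the cap, without disturbing the jar. The pictures put the tips roughly 20–30 mm higher than the reported tool position implied. I went about 25 mm lower, the second grasp held, and I lowered onto the rollers by contact.
- **Set-down:** the contact force was weak against sensor noise. I judged contact mainly from the tool no longer sinking and starting to drift downhill.
- **Final move:** after releasing I moved the tool the wrong way, towards the stop instead of back. It stayed well above the jar.

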